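# Seat the sample carrier on the stage's locating dowel

## Robot

A 6-joint arm with a two-finger parallel gripper is mounted at the origin on a cart in front of the work surface, level with it; the furniture and walls round the work are solid. World frame = base frame: x ahead of the robot, y to its left, z up, the work surface at z = 0. Lengths are in mm, angles in rad, forces in N, time in s.
With the tool pointing down it reaches from about 425 to 1125 mm from the base axis. Payload 14.9 kg.
Tool frame: the origin (TCP) lies midway between the tips of the shut fingers; the grasp point (between the pads) lies 19 mm behind it (arm.grip_depth is the distance from the TCP to the grasp point, in mm); z points along the fingers, y is the line along which they close (so a half turn about z gives the same grasp; the last joint's range is limited). The gripper opens to 91 mm and grips with 3 to 60 N. Pads are 32 mm wide; open, the fingers measure 118 mm over their backs; the gripper's body (76 mm by 178 mm) begins 60 mm behind the grasp point.
Start: joints at [1.241, 0.379, 1.734, -0, 1.028, -0.033], TCP at [204.73, 669.405, 213.932] pointing down, gripper open.
Joint ranges: [-2.77, 2.77], [-0.74, 2.19], [0, 2.66], [-1.06, 4.2], [0.31, 2.87], [-3.08, 3.08]. Speed limits (rad/s): [1.89, 1.89, 2.39, 3.14, 3.14, 3.14].

## Interface

Orientations are given as a unit quaternion [x, y, z, w].
In Python, from plant import arm, cams gives the robot as it stands.
- The arm moves only by the tool step_arm, never from a script. Its argument "deltas" is a list of rows, each a list of 2 entries, a list of its own where there are three numbers: the shift along the tool's x, y, z in mm, then the turn, a rotation vector about the tool's x, y, z in degrees. In form: [[[x, y, z], [rx, ry, rz]], ...]. A call has 1 to 10 rows; each row is the pose to reach, as a shift and turn from the pose commanded when the call began, along the tool's axes at that moment; what a row does not reach only later rows make up. A row lasts 1/12 s, in which the tool goes at most 41.7 mm and 7.16 degrees, less where a joint would pass 70% of its speed; a pose out of reach is approached as far as the arm can. A call with a gripper value outside its range is refused whole. "fingers" is the finger opening in mm, from 0 to 91.2, set as the call begins (left out, the last holds). The fingers move at their own pace and stop on an object; "force" is the grip in N (left out, the last holds). Time passes only in rows, so rows that repeat a pose let the fingers close. It gives the time, the measured TCP pose, the force, the opening and the grip force at its end, in the units of the state.
- arm.observe(): the state, without advancing time (a new reading comes with each control period).
- cams.capture(name): name is "side" or "top" or "wrist"; returns (picture, depth): 480x640x3 uint8, red, green, blue; 480x640 float32, mm along the optical axis (not along the pixel's ray), 0 where there is no reading.
- cams.camera_model(name): a dict with "fx", "fy", "cx", "cy" (pixels), "R" (3x3) and "t" (3): a world point X has camera coordinates R X + t. Camera axes: x right, y down, z forward; pixel columns grow to the right and rows downward; lengths in mm; the calibration is good to about 2 mm. A picture is of the moment at which its call begins: read the wrist's pose just before it. camera_model takes no time and is no camera call; for the wrist camera it gives the pose at the moment of the call.
- arm.finish_job(): hands the job in; it is judged then, once.
Trained networks look in the newest picture that a camera, given by its name, has taken for a name from the list of things; names that differ only in an ending like _2 or _b are one class to them, and where a whole thing is asked for, a point or a joint stands for the part that bears it (a point fixed in the world has none). Each returns a list of dicts, best first, with "p" (0 to 1); they miss things now and then, are a little off and sometimes report something else, mostly with a low value. They report only what shows in the picture. A call takes as long as a camera call.
- cams.masks_of(thing, camera): "region" (480x640 bool, what is visible of it) and "extent" ([left, top, right, bottom] in pixels, round what is visible of it).
The state is a dict: "time": time; "joint_positions": joint angles; "joint_vel": joint speeds; "joint_efforts": joint torques, N m; "ee_pos": TCP position; "tcp_rot": TCP orientation; "contact_force": force on the tool from outside, world axes, zero at the start; "moment": the same for the moment, N m; "gripper_width": finger opening in mm; "grasp_force": force on a finger pad.
Only numpy, scipy, OpenCV 4.12 (cv2) and the standard library are available. Lean on these libraries where they do the work, as an engineer would, in place of code of your own. Each camera call takes 0.05 s, during which the arm holds its last target. There are 200 camera calls.

## Task

Pick up the sample carrier by its bridge handle, lay it on the locating stage with a long edge along the fence, and nudge it along the fence until its hole drops over the dowel and it sits flat on the bed; then let go. The dowel's place along the slot was changed, so feel for it, and be gentle: never press the carrier on the stage, dowel or fence with more than about 20 N. Leave everything else on the bench where it is.

Things in the scene. Friction and masses are not known exactly. Their poses are not given: they have to be found in the camera images.
- carrier: Sample carrier, loose: flat aluminium plate 70 (its x) x 110 (its y) x 10 mm, 0.2 to 0.33 kg, with a dark bridge handle on top. Origin: centre of its underside, z up. A vertical 11.5 mm round hole with chamfered mouths goes through the plate at the origin, under the handle. It is the same turned half round.
- carrier_grip (a point): Middle of the carrier's bridge handle, 42 mm above its underside, right over the hole: a bar 14 mm wide (carrier x), 74 mm long (y), from 34 to 50 mm above the underside, on two 12 x 10 mm posts at y = -32 and +32 mm, open below between them. Axes as the carrier's.
- stage: Locating stage, fixed: aluminium bed 110 (its x) x 220 (its y) x 12 mm. Origin: centre of its underside, on the bench; z up, x away from the robot, y to its left. A dark straight fence along the far side, parallel to y: inner face at x = +35 mm, top 28 mm above the bench. A carrier whose long edge touches it has its hole in line with the slot.
- stage_slot (a point): Middle of the dark slot in the bed, on its top face (12 mm above the bench). One fixed upright steel dowel, 10 mm across with chamfered tip, its flat top 8 mm above the bed, is clamped somewhere on the slot's line: x = 0, y anywhere from -20 to +20 mm (stage axes). Its y is not reported: feel or look for it. It does not give under this job's loads.
- lab_notebook: Bystander: closed notebook, 210 x 153 x 16 mm, lying flat at the left; origin at the centre of its underside
- timer: Bystander: small bench timer, 62 x 68 x 19 mm, behind the work; origin at the centre of its underside
- vial_a: Bystander: capped vial, 27 mm across and 61 mm tall, standing; origin at the centre of its underside
- vial_b: Bystander: small capped vial, 17 mm across and 38 mm tall, standing; origin at the centre of its underside
- beaker_large: Bystander: glass beaker, 73 x 82 mm and 112 mm tall, standing behind the stage; origin at the centre of its underside
- tweezers: Bystander: tweezers, 124 mm long, 14 mm wide, 8 mm high, lying near the front edge of the bench; origin at the centre of the underside
- spatula: Bystander: lab spatula, 154 mm long, 14 mm wide, 6 mm high, lying near the front edge of the bench; origin at the centre of the underside

How it is judged (in metres and radians):
At the end, for the whole second after the job is handed in: The carrier lies flat on the bed, hole over the dowel: underside within 1.5 mm of the bed, level to 0.03 rad, long edges along the fence to 0.06 rad, origin within 3 mm of the slot line and 23 mm of the stage origin along it; released and at rest (x of carrier in the frame of stage between -0.003 and 0.003 m and y of carrier in the frame of stage between -0.023 and 0.023 m and z of carrier in the frame of stage between 0.01 and 0.0135 m and angle between carrier's own z axis and vertical below 0.03 rad and angle between the y axis of carrier and the y axis of stage, either way round below 0.06 rad and linear speed of carrier below 0.01 m/s and contact force between carrier and the fingers below 0.1 N); the robot touches nothing.
It fails at once if the carrier is pressed on the stage, its dowel or its fence with more than 25 N (contact force between carrier and stage above 25 N).
It fails at once if a bystander (notebook, timer, vial, beaker, tweezers or spatula) is moved by more than 20 mm (distance of any of lab_notebook, timer, vial_a, vial_b, beaker_large, tweezers, spatula from where it was at the start of the episode above 0.02 m).
It also fails if it takes over 67 s, if anything falls off the work surface, if the arm or the gripper's body presses on something with over 40 N, if the wrist force passes 120 N, or if a joint passes its speed limit or range.

## Working session

There is one attempt and no reset: what is moved stays moved. The work goes in short steps, Python scripts to look and compute and a tool call to move; the robot and the scene stay as the last step left them, time stands still between calls to the robot, and variables do not carry over. Pictures are saved under pics/ and viewed, at most 10 in all, crops included, and the job is handed in when it is done.

Besides the shell and the picture viewer there is one more tool, called as name([rows], argument=value, ...), one row to a line, values as JSON. step_arm: Moves the arm, as the interface text tells. Its arguments: {"type":"object","properties":{"deltas":{"type":"array"},"fingers":{"type":"number"},"force":{"type":"number"}},"required":["deltas"]}

```bash
mkdir -p pics; cat > h.py <<'E'
import numpy as np, cv2
from plant import arm, cams
def pts(d,m,reg):
    v,u=np.nonzero(reg&(d>0)); z=d[v,u]
    c=np.stack([(u-m['cx'])/m['fx']*z,(v-m['cy'])/m['fy']*z,z],1)
    return (c-np.array(m['t']))@np.array(m['R']), u, v
def save(n,p): cv2.imwrite('pics/'+n,p[:,:,::-1])
E
python3 - <<'E'
from h import *
o=arm.observe(); print({k:np.round(o[k],3) for k in o})
for c in ['top','side']:
    p,d=cams.capture(c); m=cams.camera_model(c); save(c+'0.png',p)
    np.savez(c+'0.npz',p=p,d=d,R=m['R'],t=m['t'],k=[m['fx'],m['fy'],m['cx'],m['cy']])
    for th in ['carrier','stage']:
        for r in cams.masks_of(th,c)[:2]:
            X,u,v=pts(d,m,r['region'])
            print(c,th,round(r['p'],2),r['extent'],np.round(np.percentile(X,[2,50,98],axis=0),0).tolist())
            for lo,hi in [(6,15),(16,24),(24,32),(40,56)]:
                s=(X[:,2]>lo)&(X[:,2]<hi)
                if s.sum()>60:
                    rc=cv2.minAreaRect(X[s,:2].astype(np.float32)); print('  z',lo,hi,s.sum(),np.round(np.median(X[s,2]),1),np.round(rc[0],1),np.round(rc[1],1),round(rc[2],1))
E
```

```text
{'time': np.float64(0.0), 'joint_positions': array([ 1.241,  0.379,  1.735, -0.   ,  1.029, -0.033]), 'joint_vel': array([ 0.003,  0.001,  0.   ,  0.001, -0.001,  0.   ]), 'joint_efforts': array([ 3.0000e-03, -7.6370e+01, -4.3439e+01,  6.5000e-02,  4.2000e-02,
       -0.0000e+00]), 'ee_pos': array([204.611, 669.005, 213.299]), 'tcp_rot': array([ 0.148,  0.989, -0.001, -0.   ]), 'contact_force': array([ 1.286, -0.343,  0.053]), 'moment': array([-0.045, -0.012,  0.027]), 'grasp_force': np.float64(0.0), 'gripper_width': np.float64(91.337)}
top carrier 0.85 [407.6, 255.4, 446.2, 283.2] [[451.0, -204.0, 2.0], [484.0, -148.0, 12.0], [519.0, -97.0, 54.0]]
  z 6 15 660 11.4 [ 482.7 -151.8] [112.   70.3] 82.2
  z 40 56 129 51.2 [ 483.  -151.1] [72.3 14.2] 81.6
top stage 0.58 [262.5, 231.3, 341.7, 274.7] [[481.0, 101.0, 9.0], [536.0, 206.0, 14.0], [592.0, 312.0, 32.0]]
  z 6 15 1584 12.8 [537.  205.4] [222.3 110.1] 84.4
  z 16 24 587 17.2 [536.7 206.3] [219.  109.1] 84.4
  z 24 32 255 29.2 [559.3 203.6] [218.8  49.3] 84.3
side carrier 0.74 [290.1, 348.2, 337.3, 408.0] [[446.0, -208.0, 1.0], [480.0, -165.0, 11.0], [519.0, -100.0, 51.0]]
  z 6 15 1675 10.7 [ 483.5 -151.1] [114.   69.9] 82.0
  z 40 56 287 49.9 [ 483.4 -151.5] [74.3 14.1] 81.9
side stage 0.84 [274.2, 231.5, 327.4, 296.2] [[482.0, 95.0, 6.0], [535.0, 185.0, 13.0], [588.0, 308.0, 30.0]]
  z 6 15 1905 12.9 [537.3 205.2] [223.  109.6] 84.5
  z 16 24 73 19.5 [533.3 201.6] [216.5  88.7] 87.3
  z 24 32 249 28.9 [577.4 196.5] [209.5  12.2] 84.6
```

View pics/top0.png

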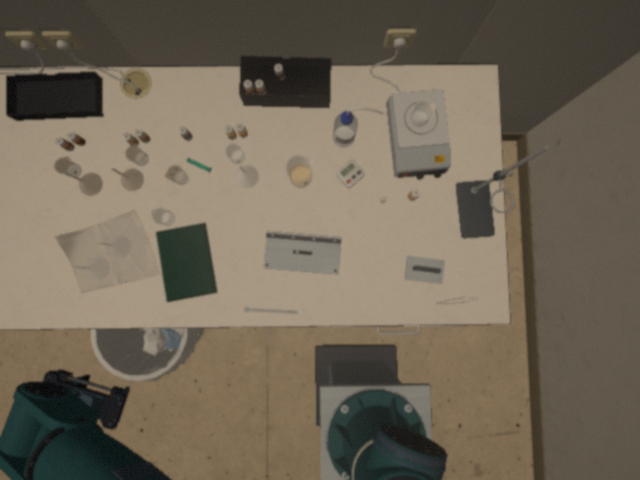

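step_arm([
  [[-42, -36, -2], [0, 0, 7]],
  [[-84, -71, -3], [0, 0, 14]],
  [[-125, -107, -5], [0, 0, 21]],
  [[-167, -143, -6], [0, 0, 28]],
  [[-209, -178, -8], [0, 0, 35]],
  [[-251, -214, -10], [0, 0, 42]],
  [[-293, -250, -11], [0, 0, 49]],
  [[-334, -286, -13], [0, 0, 56]],
  [[-376, -321, -14], [0, 0, 63]],
  [[-418, -357, -16], [0, 0, 70]],
], fingers=60)

```text
time: 1.13
ee_pos: [429.1, 316.3, 226.3]
tcp_rot: [0.691, 0.723, 0.0, 0.0]
contact_force: [2.0, 0.1, 0.4]
gripper_width: 59.3
grasp_force: 0.0
```

```bash
cat >> h.py <<'E'
from scipy.spatial.transform import Rotation as Ro
def go(x,y,z,ang):
    "tool delta to TCP x,y,z with tool y at world angle ang (deg), pointing down"
    o=arm.observe(); R=Ro.from_quat(o['tcp_rot']); a=np.radians(ang)
    yt=np.array([np.cos(a),np.sin(a),0]); zt=np.array([0,0,-1.]); G=Ro.from_matrix(np.stack([np.cross(yt,zt),yt,zt],1))
    print('t',np.round(o['time'],2),'pos',np.round(o['ee_pos'],1),'F',np.round(o['contact_force'],1),'w',np.round(o['gripper_width'],1),
      'shift',np.round(R.inv().apply(np.array([x,y,z])-o['ee_pos']),1),'turn',np.round(np.degrees((R.inv()*G).as_rotvec()),2))
E
python3 -c "
from h import *
go(500,205,230,-5.6)
p,d=cams.capture('wrist');save('w0.png',p)"
```

```text
t 1.13 pos [429.1 316.3 226.3] F [2.  0.1 0.4] w 59.3 shift [-114.5   65.6   -3.7] turn [ 0.02 -0.01  8.26]
```

View pics/w0.png

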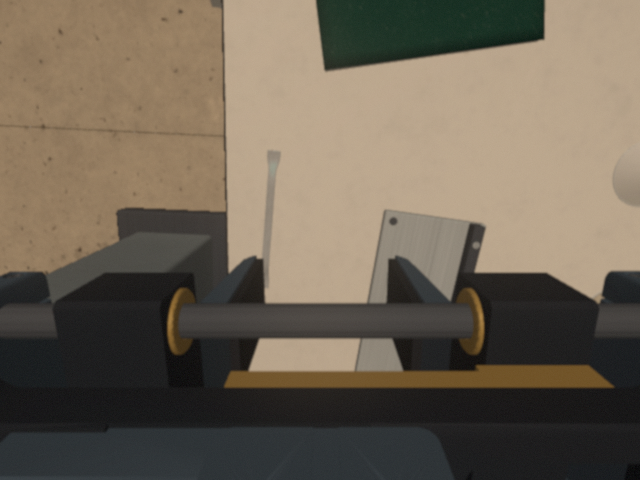

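step_arm([
  [[-33, 14, 0], [0, 0, 2]],
  [[-66, 28, 0], [0, 0, 4]],
  [[-99, 42, 0], [0, 0, 6]],
  [[-132, 56, 0], [0, 0, 8]],
  [[-165, 70, 0], [0, 0, 8]],
  [[-198, 84, 0], [0, 0, 8]],
  [[-231, 98, 0], [0, 0, 8]],
  [[-231, 98, 0], [0, 0, 8]],
  [[-231, 98, 0], [0, 0, 8]],
  [[-231, 98, 0], [0, 0, 8]],
])

```text
time: 2.02
ee_pos: [538.2, 92.7, 225.9]
tcp_rot: [0.737, 0.675, -0.0, -0.0]
contact_force: [-0.0, 0.0, -0.0]
gripper_width: 59.7
grasp_force: 0.0
```

```bash
python3 - <<'E'
from h import *
go(483.2,-151.4,110,-8.1)
p,d=cams.capture('wrist');m=cams.camera_model('wrist')
save('w1.png',p)
np.savez('w1.npz',p=p,d=d,R=m['R'],t=m['t'],k=[m['fx'],m['fy'],m['cx'],m['cy']])
X,u,v=pts(d,m,d>0)
s=(np.abs(X[:,0]-537)<20)&(np.abs(X[:,1]-205)<60)&(X[:,2]>15.5)&(X[:,2]<26)
print(s.sum(),np.round(np.median(X[s],0),1),np.round(X[s].min(0)),np.round(X[s].max(0)),u[s].mean(),v[s].mean())
s=(X[:,0]>480)&(X[:,0]<600)&(X[:,1]>90)&(X[:,1]<330)&(X[:,2]>10)&(X[:,2]<15); print(np.median(X[s,2]),cv2.minAreaRect(X[s,:2].astype(np.float32)))
E
```

```text
t 2.02 pos [538.2  92.7 225.9] F [-0.  0. -0.] w 59.7 shift [-248.   -33.3  115.9] turn [-0.02 -0.    3.07]
95 [538.2 222.8  20. ] [522. 218.  16.] [543. 252.  23.] 313.0315789473684 80.03157894736842
12.336775512129798 ((535.4735107421875, 196.29910278320312), (195.43673706054688, 109.99236297607422), 84.56769561767578)
```

View pics/w1.png

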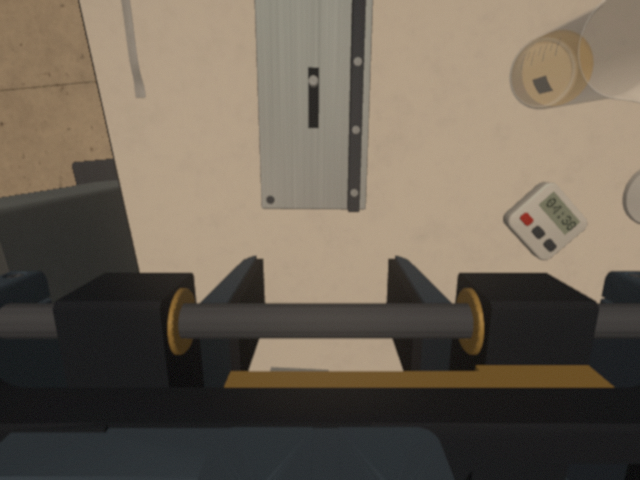

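step_arm([
  [[-31, -4, 14], [0, 0, 1]],
  [[-62, -8, 29], [0, 0, 2]],
  [[-93, -12, 43], [0, 0, 3]],
  [[-124, -17, 58], [0, 0, 3]],
  [[-155, -21, 72], [0, 0, 3]],
  [[-186, -25, 87], [0, 0, 3]],
  [[-217, -29, 101], [0, 0, 3]],
  [[-248, -33, 116], [0, 0, 3]],
  [[-248, -33, 116], [0, 0, 3]],
  [[-248, -33, 116], [0, 0, 3]],
])

```text
time: 2.9
ee_pos: [483.3, -151.5, 109.4]
tcp_rot: [0.755, 0.656, -0.0, -0.001]
contact_force: [0.6, 1.2, -0.1]
gripper_width: 60.0
grasp_force: 0.0
```

```bash
python3 - <<'E'
from h import *
go(483.2,-151.4,23,-8.1)
E
```

```text
t 2.9 pos [ 483.3 -151.5  109.4] F [ 0.6  1.2 -0.1] w 60.0 shift [ 0.   0.  86.4] turn [-0.09 -0.02  0.04]
```

step_arm([
  [[0, 0, 30], [0, 0, 0]],
  [[0, 0, 60], [0, 0, 0]],
  [[0, 0, 80], [0, 0, 0]],
  [[0, 0, 86], [0, 0, 0]],
  [[0, 0, 86], [0, 0, 0]],
  [[0, 0, 86], [0, 0, 0]],
])

```text
time: 3.4
ee_pos: [484.7, -150.9, 24.9]
tcp_rot: [0.754, 0.656, 0.0, 0.0]
contact_force: [0.6, 0.4, 0.2]
gripper_width: 60.0
grasp_force: 0.0
```

step_arm([
  [[0, 0, 0], [0, 0, 0]],
  [[0, 0, 0], [0, 0, 0]],
  [[0, 0, 0], [0, 0, 0]],
  [[0, 0, 0], [0, 0, 0]],
  [[0, 0, 0], [0, 0, 0]],
  [[0, 0, 0], [0, 0, 0]],
  [[0, 0, 0], [0, 0, 0]],
  [[0, 0, 0], [0, 0, 0]],
], fingers=5, force=20)

```text
time: 4.07
ee_pos: [483.8, -151.6, 24.0]
tcp_rot: [0.755, 0.656, -0.0, -0.0]
contact_force: [-1.8, -0.1, 2.4]
gripper_width: 13.9
grasp_force: 20.0
```

step_arm([
  [[0, 0, -10], [0, 0, 0]],
  [[0, 0, -30], [0, 0, 0]],
  [[0, 0, -60], [0, 0, 0]],
  [[0, 0, -80], [0, 0, 0]],
  [[0, 0, -80], [0, 0, 0]],
  [[0, 0, -80], [0, 0, 0]],
])

```text
time: 4.57
ee_pos: [484.4, -151.8, 105.0]
tcp_rot: [0.755, 0.656, 0.001, 0.001]
contact_force: [-0.6, 0.1, -3.4]
gripper_width: 13.8
grasp_force: 20.0
```

```bash
python3 - <<'E'
from h import *
go(536.3,198,100,-5.5)
E
```

```text
t 4.57 pos [ 484.4 -151.8  105. ] F [-0.6  0.1 -3.4] w 13.8 shift [353.6   2.6   4.8] turn [ 0.13  0.03 -2.51]
```

step_arm([
  [[35, 0, 1], [0, 0, 0]],
  [[70, 0, 2], [0, 0, -1]],
  [[105, 0, 3], [0, 0, -1]],
  [[141, 1, 4], [0, 0, -2]],
  [[176, 1, 5], [0, 0, -2.5]],
  [[212, 1, 5], [0, 0, -2.5]],
  [[247, 1, 5], [0, 0, -2.5]],
  [[283, 1, 5], [0, 0, -2.5]],
  [[318, 1, 5], [0, 0, -2.5]],
  [[350, 0, 5], [0, 0, -2.5]],
])

```text
time: 5.4
ee_pos: [531.8, 196.8, 97.4]
tcp_rot: [0.74, 0.672, -0.001, -0.0]
contact_force: [0.4, -0.5, -2.1]
gripper_width: 13.9
grasp_force: 20.0
```

```bash
python3 - <<'E'
from h import *
f=np.load('w1.npz'); p,d=f['p'],f['d']; k=f['k']; m=dict(fx=k[0],fy=k[1],cx=k[2],cy=k[3],R=f['R'],t=f['t'])
def ray(u,v,z):
    R=m['R'];c=-R.T@m['t'];r=R.T@np.array([(u-k[2])/k[0],(v-k[3])/k[1],1]); return c+r*(z-c[2])/r[2]
g=p.mean(2)
# dowel disc centroid: bright in the slot
print(g[66:96:2,306:322].astype(int))
for uv in [(313,67,12),(313,80,20),(313,128,12)]: print(uv,np.round(ray(*uv),1))
X,u,v=pts(d,m,d>0)
s=(X[:,0]>480)&(X[:,0]<600)&(X[:,1]>110)&(X[:,1]<300)&(X[:,2]>10)&(X[:,2]<15)&(u<340)
print('bed z',np.median(X[s,2]))
# front edge and fence inner edge by rows
E=[];F=[]
for r in range(20,200,10):
    row=g[r,330:370]; gr=np.diff(row); i=330+np.argmin(gr)+.5; F.append(ray(i,r,28))
    row=g[r,245:280]; j=245+np.argmax(np.abs(np.diff(row)))+.5; E.append(ray(j,r,12))
for A in (F,E):
    A=np.array(A); c=np.polyfit(A[:,1],A[:,0],1); print('x at y=222',np.polyval(c,222),'slope deg',np.degrees(np.arctan(c[0])),np.std(A[:,0]-np.polyval(c,A[:,1])))
go(534,212,100,-5.5)
E
```

```text
[[134 129 121 117 114 116 119 123 126 128 125 125 123 126 132 135]
 [131 116  87  59  53  56  59  61  63  64  62  67  82 112 128 134]
 [132 116  80  47  39  37  38  39  38  37  39  47  75 108 128 135]
 [131 114  80  47  36  41  39  38  37  40  39  48  73 108 128 135]
 [132 117  80  48  45  50  59  60  56  46  40  45  74 107 129 135]
 [132 116  84  70  90 107 117 120 113 101  82  64  77 107 129 136]
 [130 120 105 107 122 129 129 130 131 129 119 100  90 109 128 136]
 [133 129 121 123 129 132 130 130 130 131 123 109  97 111 128 135]
 [132 126 113 113 125 132 135 133 133 127 116 100  94 112 128 134]
 [131 120  96  83  96 109 114 117 115 104  91  76  81 108 127 136]
 [132 119  88  59  54  67  71  72  72  66  57  55  74 107 127 134]
 [133 117  88  55  41  41  43  44  44  42  38  47  74 107 129 135]
 [133 119  89  55  41  38  39  39  38  41  40  45  75 108 127 135]
 [131 118  89  54  39  39  41  40  38  41  39  47  74 107 129 134]
 [131 119  88  56  40  39  39  38  39  38  41  48  74 109 129 133]]
(313, 67, 12) [539. 236.  12.]
(313, 80, 20) [538.  223.1  20. ]
(313, 128, 12) [533.6 180.   12. ]
bed z 12.345775718846653
x at y=222 572.3169954906231 slope deg 5.5909442322654685 0.2763378322746067
x at y=222 482.5974465369458 slope deg 5.461196206035662 0.28991596660174684
t 5.4 pos [531.8 196.8  97.4] F [ 0.4 -0.5 -2.1] w 13.9 shift [15.3  0.8 -2.6] turn [-0.11  0.05  0.02]
```

step_arm([
  [[6, 0, 0], [0, 0, 0]],
  [[17, 0, 10], [0, 0, 0]],
  [[17, 0, 25], [0, 0, 0]],
  [[17, 0, 35], [0, 0, 0]],
  [[17, 0, 43], [0, 0, 0]],
  [[17, 0, 47], [0, 0, 0]],
  [[17, 0, 50], [0, 0, 0]],
  [[17, 0, 50], [0, 0, 0]],
  [[17, 0, 50], [0, 0, 0]],
  [[17, 0, 50], [0, 0, 0]],
])

```text
time: 6.23
ee_pos: [534.6, 211.9, 49.5]
tcp_rot: [0.74, 0.672, 0.0, 0.0]
contact_force: [-0.1, -0.6, -2.6]
gripper_width: 13.8
grasp_force: 20.0
```

```bash
python3 - <<'E'
from h import *
go(534,214,47,-5.5)
p,d=cams.capture('wrist');save('w2.png',p)
E
```

```text
t 6.23 pos [534.6 211.9  49.5] F [-0.1 -0.6 -2.6] w 13.8 shift [ 2.1 -0.8  2.5] turn [ 0.04 -0.02 -0.02]
```

View pics/w2.png

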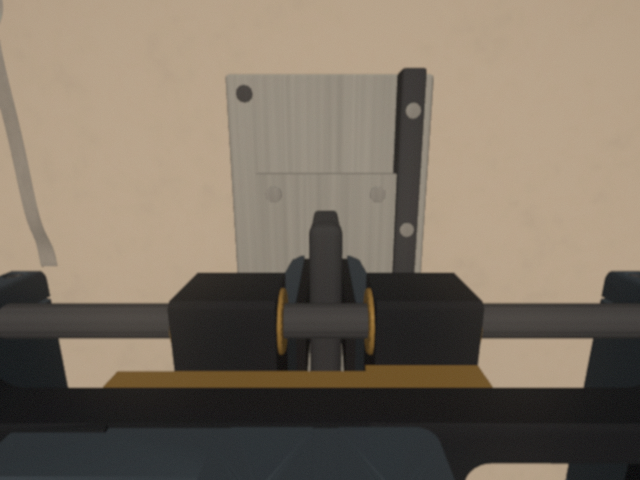

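step_arm([
  [[0, 0, 1], [0, 0, 0]],
  [[0, 0, 2.5], [0, 0, 0]],
  [[0, 0, 2.5], [0, 0, 0]],
  [[0, 0.5, 2.5], [0, 0, 0]],
  [[0, 1, 2.5], [0, 0, 0]],
  [[0, 1, 2.5], [0, 0, 0]],
  [[0, 1, 2.5], [0, 0, 0]],
])

```text
time: 6.87
ee_pos: [535.3, 211.8, 46.5]
tcp_rot: [0.74, 0.672, 0.0, -0.0]
contact_force: [-1.0, -0.3, -3.0]
gripper_width: 13.8
grasp_force: 20.0
```

step_arm([
  [[0, 0.3, 0], [0, 0, 0]],
  [[0, 0.6, 0], [0, 0, 0]],
  [[0, 0.6, 0], [0, 0, 0]],
])

```text
time: 7.12
ee_pos: [535.9, 211.8, 46.5]
tcp_rot: [0.74, 0.672, 0.0, 0.0]
contact_force: [-0.2, 0.5, -2.3]
gripper_width: 13.5
grasp_force: 20.0
```

step_arm([
  [[0, 0.3, 0], [0, 0, 0]],
  [[0, 0.6, 0], [0, 0, 0]],
  [[0, 0.6, 0], [0, 0, 0]],
])

```text
time: 7.37
ee_pos: [536.5, 211.7, 46.5]
tcp_rot: [0.74, 0.672, 0.0, 0.0]
contact_force: [0.6, -0.7, -2.4]
gripper_width: 14.0
grasp_force: 20.0
```

step_arm([
  [[0, 0.2, 0], [0, 0, 0]],
  [[0, 0.4, 0], [0, 0, 0]],
  [[0, 0.4, 0], [0, 0, 0]],
])

```text
time: 7.62
ee_pos: [536.7, 211.6, 46.5]
tcp_rot: [0.74, 0.672, -0.0, -0.0]
contact_force: [-1.4, 0.4, -3.0]
gripper_width: 14.0
grasp_force: 20.0
```

step_arm([
  [[0, 0.2, 0], [0, 0, 0]],
  [[0, 0.3, 0], [0, 0, 0]],
  [[0, 0.3, 0], [0, 0, 0]],
])

```text
time: 7.87
ee_pos: [536.8, 211.6, 46.4]
tcp_rot: [0.74, 0.672, -0.0, -0.0]
contact_force: [-3.0, 0.9, -0.0]
gripper_width: 13.9
grasp_force: 20.0
```

step_arm([
  [[0, 0.2, 0], [0, 0, 0]],
  [[0, 0.3, 0], [0, 0, 0]],
  [[0, 0.3, 0], [0, 0, 0]],
])

```text
time: 8.12
ee_pos: [536.8, 211.5, 46.3]
tcp_rot: [0.74, 0.672, -0.001, -0.0]
contact_force: [-5.5, 1.6, 0.7]
gripper_width: 13.8
grasp_force: 20.0
```

step_arm([
  [[0, -0.2, 0.5], [0, 0, 0]],
  [[0, -0.2, 1], [0, 0, 0]],
  [[0, -0.2, 1.5], [0, 0, 0]],
  [[0, -0.2, 1.5], [0, 0, 0]],
  [[0, -0.2, 1.5], [0, 0, 0]],
])

```text
time: 8.53
ee_pos: [536.8, 211.5, 44.8]
tcp_rot: [0.74, 0.672, -0.0, -0.0]
contact_force: [-5.4, 0.8, -1.3]
gripper_width: 13.7
grasp_force: 20.0
```

step_arm([
  [[0, 0, 0.3], [0, 0, 0]],
  [[0, 0, 0.6], [0, 0, 0]],
  [[0, 0, 0.6], [0, 0, 0]],
])

```text
time: 8.78
ee_pos: [536.8, 211.5, 44.2]
tcp_rot: [0.74, 0.672, -0.0, -0.0]
contact_force: [-6.8, 1.0, -0.3]
gripper_width: 14.0
grasp_force: 20.0
```

step_arm([
  [[0, 0, 0.3], [0, 0, 0]],
  [[0, 0, 0.6], [0, 0, 0]],
  [[0, 0, 0.6], [0, 0, 0]],
])

```text
time: 9.03
ee_pos: [536.9, 211.5, 44.0]
tcp_rot: [0.74, 0.672, -0.0, -0.0]
contact_force: [-6.5, -0.4, 6.4]
gripper_width: 13.6
grasp_force: 20.0
```

step_arm([
  [[0, -0.2, -0.3], [0, 0, 0]],
  [[1, -0.2, -0.3], [0, 0, 0]],
  [[2, -0.2, -0.3], [0, 0, 0]],
  [[3, -0.2, -0.3], [0, 0, 0]],
  [[4, -0.2, -0.3], [0, 0, 0]],
  [[5, -0.2, -0.3], [0, 0, 0]],
  [[5, -0.2, -0.3], [0, 0, 0]],
])

```text
time: 9.62
ee_pos: [537.3, 216.4, 44.0]
tcp_rot: [0.74, 0.672, -0.0, -0.0]
contact_force: [-5.2, -1.2, 0.9]
gripper_width: 14.3
grasp_force: 20.0
```

step_arm([
  [[0.5, 0, 0], [0, 0, 0]],
  [[1, 0, 0], [0, 0, 0]],
  [[1.5, 0, 0], [0, 0, 0]],
  [[2, 0, 0], [0, 0, 0]],
  [[2, 0, 0], [0, 0, 0]],
])

```text
time: 10.03
ee_pos: [537.4, 218.4, 43.9]
tcp_rot: [0.74, 0.672, -0.0, -0.0]
contact_force: [-3.8, -2.0, -0.2]
gripper_width: 13.5
grasp_force: 20.0
```

step_arm([
  [[0, 0, 0.2], [0, 0, 0]],
  [[0.5, 0, 0.3], [0, 0, 0]],
  [[1, 0, 0.3], [0, 0, 0]],
  [[1.5, 0, 0.3], [0, 0, 0]],
  [[1.5, 0, 0.3], [0, 0, 0]],
])

```text
time: 10.45
ee_pos: [537.6, 220.0, 43.6]
tcp_rot: [0.74, 0.672, -0.0, -0.0]
contact_force: [-4.3, -2.0, -2.6]
gripper_width: 13.8
grasp_force: 20.0
```

step_arm([
  [[0.5, 0, 0], [0, 0, 0]],
  [[1, 0, 0], [0, 0, 0]],
  [[1, 0, 0], [0, 0, 0]],
])

```text
time: 10.7
ee_pos: [537.7, 221.1, 43.6]
tcp_rot: [0.74, 0.672, -0.0, -0.0]
contact_force: [-5.1, -0.9, -3.2]
gripper_width: 14.1
grasp_force: 20.0
```

step_arm([
  [[0.5, 0, 0], [0, 0, 0]],
  [[1, 0, 0], [0, 0, 0]],
  [[1, 0, 0], [0, 0, 0]],
])

```text
time: 10.95
ee_pos: [537.8, 222.1, 43.6]
tcp_rot: [0.74, 0.672, -0.0, -0.0]
contact_force: [-4.5, -1.2, -2.8]
gripper_width: 13.8
grasp_force: 20.0
```

step_arm([
  [[0, 0, 0.3], [0, 0, 0]],
  [[0, 0, 0.6], [0, 0, 0]],
  [[0, 0, 0.6], [0, 0, 0]],
])

```text
time: 11.2
ee_pos: [537.8, 222.2, 43.2]
tcp_rot: [0.74, 0.672, -0.0, -0.0]
contact_force: [-5.3, -0.4, -0.2]
gripper_width: 13.7
grasp_force: 20.0
```

step_arm([
  [[0, 0, 0.3], [0, 0, 0]],
  [[0, 0, 0.5], [0, 0, 0]],
  [[0, 0, 0.5], [0, 0, 0]],
])

```text
time: 11.45
ee_pos: [537.8, 222.2, 42.7]
tcp_rot: [0.74, 0.672, -0.0, -0.0]
contact_force: [-6.3, 0.5, 0.4]
gripper_width: 13.8
grasp_force: 20.0
```

step_arm([
  [[0, -0.3, 0.3], [0, 0, 0]],
  [[0, -0.3, 0.6], [0, 0, 0]],
  [[0, -0.3, 0.8], [0, 0, 0]],
  [[0, -0.3, 0.8], [0, 0, 0]],
])

```text
time: 11.78
ee_pos: [537.8, 222.3, 42.0]
tcp_rot: [0.74, 0.672, 0.0, -0.0]
contact_force: [-6.1, -0.7, -0.7]
gripper_width: 13.8
grasp_force: 20.0
```

step_arm([
  [[0, 0, 0.3], [0, 0, 0]],
  [[0, 0, 0.6], [0, 0, 0]],
  [[0, 0, 0.6], [0, 0, 0]],
])

```text
time: 12.03
ee_pos: [537.8, 222.3, 41.4]
tcp_rot: [0.74, 0.672, 0.0, -0.0]
contact_force: [-5.0, -0.5, -0.1]
gripper_width: 13.4
grasp_force: 20.0
```

step_arm([
  [[0, -0.2, 0.4], [0, 0, 0]],
  [[0, -0.2, 0.8], [0, 0, 0]],
  [[0, -0.2, 1.2], [0, 0, 0]],
  [[0, -0.2, 1.2], [0, 0, 0]],
])

```text
time: 12.37
ee_pos: [537.8, 222.3, 40.1]
tcp_rot: [0.74, 0.672, 0.0, 0.0]
contact_force: [-2.3, 2.6, -1.3]
gripper_width: 13.6
grasp_force: 20.0
```

step_arm([
  [[0, 0, 0.4], [0, 0, 0]],
  [[0, 0, 0.8], [0, 0, 0]],
  [[0, 0, 1.2], [0, 0, 0]],
  [[0, 0, 1.2], [0, 0, 0]],
])

```text
time: 12.7
ee_pos: [537.8, 222.2, 38.9]
tcp_rot: [0.74, 0.672, 0.0, 0.0]
contact_force: [-2.0, 1.0, -1.3]
gripper_width: 14.0
grasp_force: 20.0
```

step_arm([
  [[0, 0, 0.4], [0, 0, 0]],
  [[0, 0, 0.8], [0, 0, 0]],
  [[0, 0, 1.2], [0, 0, 0]],
  [[0, 0, 1.2], [0, 0, 0]],
])

```text
time: 13.03
ee_pos: [537.7, 222.1, 37.7]
tcp_rot: [0.74, 0.672, 0.0, 0.0]
contact_force: [-0.8, 0.3, -3.0]
gripper_width: 13.8
grasp_force: 20.0
```

step_arm([
  [[0, 0, 0.4], [0, 0, 0]],
  [[0, 0, 0.8], [0, 0, 0]],
  [[0, 0, 1.2], [0, 0, 0]],
  [[0, 0, 1.2], [0, 0, 0]],
])

```text
time: 13.37
ee_pos: [537.7, 222.1, 36.5]
tcp_rot: [0.74, 0.672, 0.0, 0.0]
contact_force: [-0.3, 0.2, -1.7]
gripper_width: 13.7
grasp_force: 20.0
```

step_arm([
  [[0, 0, 0.2], [0, 0, 0]],
  [[0, 0, 0.4], [0, 0, 0]],
  [[0, 0, 0.4], [0, 0, 0]],
])

```text
time: 13.62
ee_pos: [537.7, 222.1, 36.3]
tcp_rot: [0.74, 0.672, 0.0, 0.0]
contact_force: [-1.3, -2.0, 2.1]
gripper_width: 13.8
grasp_force: 20.0
```

step_arm([
  [[0, 0, 0.2], [0, 0, 0]],
  [[0, 0, 0.3], [0, 0, 0]],
  [[0, 0, 0.3], [0, 0, 0]],
])

```text
time: 13.87
ee_pos: [537.7, 222.0, 36.1]
tcp_rot: [0.74, 0.672, 0.0, 0.0]
contact_force: [-3.7, -3.7, 6.0]
gripper_width: 13.7
grasp_force: 20.0
```

step_arm([
  [[0, 0, -0.3], [0, 0, 0]],
  [[0, 0, -0.3], [0, 0, 0]],
  [[0, 0, -0.3], [0, 0, 0]],
])

```text
time: 14.12
ee_pos: [537.7, 222.1, 36.2]
tcp_rot: [0.74, 0.672, 0.0, 0.0]
contact_force: [-0.8, -1.8, 1.4]
gripper_width: 14.2
grasp_force: 20.0
```

step_arm([
  [[0, 0, 0], [0, 0, 0]],
  [[0, 0, 0], [0, 0, 0]],
  [[0, 0, 0], [0, 0, 0]],
  [[0, 0, 0], [0, 0, 0]],
  [[0, 0, 0], [0, 0, 0]],
  [[0, 0, 0], [0, 0, 0]],
], fingers=44)

```text
time: 14.62
ee_pos: [537.6, 222.2, 36.1]
tcp_rot: [0.74, 0.672, 0.0, 0.0]
contact_force: [-1.1, -0.9, 0.0]
gripper_width: 43.8
grasp_force: 0.0
```

step_arm([
  [[0, 0, -5], [0, 0, 0]],
  [[0, 0, -20], [0, 0, 0]],
  [[0, 0, -50], [0, 0, 0]],
  [[0, 0, -80], [0, 0, 0]],
  [[-30, 0, -110], [0, 0, 0]],
  [[-65, 0, -130], [0, 0, 0]],
  [[-100, 0, -150], [0, 0, 0]],
  [[-120, 0, -165], [0, 0, 0]],
  [[-120, 0, -165], [0, 0, 0]],
  [[-120, 0, -165], [0, 0, 0]],
])

```text
time: 15.45
ee_pos: [526.5, 102.1, 202.2]
tcp_rot: [0.741, 0.672, 0.001, 0.001]
contact_force: [-0.1, 0.4, -1.3]
gripper_width: 44.2
grasp_force: 0.0
```

```bash
python3 - <<'E'
from h import *
for c in ['wrist','side']:
    p,d=cams.capture(c);m=cams.camera_model(c); save(c+'9.png',p)
    X,u,v=pts(d,m,d>0)
    b=(abs(X[:,0]-537)<36)&(abs(X[:,1]-222)<56)
    for lo,hi in [(17,26),(55,70)]:
        s=b&(X[:,2]>lo)&(X[:,2]<hi)
        if s.sum()>20:
            A=np.c_[X[s,:2],np.ones(s.sum())]; k=np.linalg.lstsq(A,X[s,2],rcond=None)[0]
            print(c,s.sum(),np.median(X[s,2]),'tilt',k[:2],cv2.minAreaRect(X[s,:2].astype(np.float32)))
E
```

```text
wrist 8428 21.38922119750749 tilt [-9.23967504e-05 -2.07345430e-03] ((537.080078125, 222.18649291992188), (111.73793029785156, 71.79554748535156), 89.74409484863281)
wrist 1764 60.821105348193555 tilt [-0.02932591  0.00652572] ((537.6832885742188, 223.46896362304688), (72.90467834472656, 13.837759017944336), 84.52179718017578)
side 606 23.02724617878392 tilt [0.00443107 0.00909705] ((537.8281860351562, 221.47689819335938), (111.33281707763672, 70.13084411621094), 87.31636047363281)
side 104 62.28956921209931 tilt [ 0.12589419 -0.00145443] ((538.9473266601562, 222.67391967773438), (76.3596420288086, 13.984110832214355), 84.44111633300781)
```

View pics/wrist9.png

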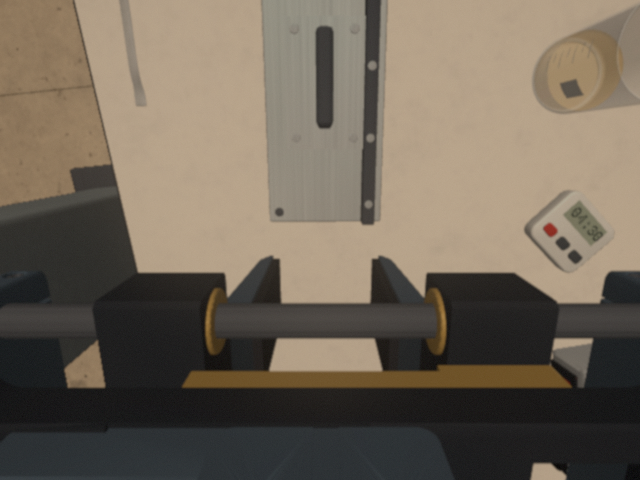

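The carrier sits flat along the fence, with its handle at about (324,77). The plate top measures 21.4 to 23 mm and the handle top about 61 to 62 mm, which matches a seated carrier. The gripper is clear of everything.

```bash
python3 -c "
from plant import arm
print(arm.finish_job())"
```

```text
the job is handed in; nothing more can be done
None
```

The carrier is seated over the dowel, flat on the bed along the fence and released; the highest wrist force I read was about 9 N (estimated contact up to about 11 N), and the job was handed in at about 15.5 s, with no verdict returned.

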